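Slacken the foot grinder's hub nut of unknown thread hand and take out its clamp plate

ROBOT

A 6-joint arm with a two-finger parallel gripper is mounted at the origin on the work surface. World frame = base frame: x ahead of the robot, y to its left, z up, the work surface at z = 0. Lengths are in m, angles in degrees, forces in N, time in s.
With the tool pointing down it reaches from about 0.275 to 0.725 m from the base axis. Payload 15.9 kg.
Tool frame: the origin (TCP) lies at the very end of the fingers, on their centre line; the grasp point (between the pads) lies 19 mm behind it; y points along the fingers, z is the direction in which the jaws open and shut, and the axes are right-handed (so a half turn about y gives the same grasp; the last joint's range is limited). The gripper opens to 85 mm and grips with 20 to 120 N. Pads are 22 mm wide; open, the fingers measure 114 mm over their backs; the gripper's body (76 mm by 85 mm) begins 54 mm behind the grasp point. The pads swing forward as they close: fully open they stand 13 mm farther back than shut.
Start: joints at [-73.625, 12.198, -1.971, 75.831, 0, 90], TCP at [0.141, -0.48, 0.231] pointing down, gripper open.
Joint ranges: [-170.91, 170.91], [-42.67, 98.43], [-65.05, 77.54], [-120.47, 116.71], [-90, 82.35], [-180, 180]. Speed limits (degrees/s): [108.29, 108.29, 136.94, 147.25, 180, 180].

INTERFACE

Orientations are given as a 3x3 rotation matrix whose columns are the frame's x, y, z axes.
In Python, from bench import get_obs, camera, camera_info, close_job gives the robot as it stands.
- The arm moves only by the tool drive_tool, never from a script. Its argument "moves" is a list of rows, each an object of numbers: "tx", "ty", "tz": the shift along the tool's x, y, z in mm; "ax", "ay", "az": the turn, a rotation vector about the tool's x, y, z in degrees. A call has 1 to 10 rows; each row shifts and turns the commanded pose from where the row before left it, along the tool's axes as they then stand; what a row does not reach is not made up. A row lasts 1/8 s, in which the tool goes at most 62.5 mm and 10.7 degrees, less where a joint would pass 70% of its speed; a pose out of reach is approached as far as the arm can. A call with a gripper value outside its range is refused whole. "hand" is the closure, from -1 (fully open) to 1 (shut), so that 0 is half open, set as the call begins (left out, the last holds). The fingers move at their own pace and stop on an object; "force" is the grip in N (left out, the last holds). Time passes only in rows, so rows that do not move let the fingers close. It gives the time, the measured TCP pose, the force and the opening at its end, in the units of the state.
- get_obs(): the state, without advancing time (a new reading comes with each control period).
- camera(name): name is "scene" or "top" or "wrist"; returns (picture, depth): 420x560x3 uint8, blue, green, red; 420x560 float32, m along the optical axis (not along the pixel's ray), 0 where there is no reading.
- camera_info(name): a dict with "intrinsics" (3x3 intrinsics, pixels), "extrinsics" (4x4, takes a point from camera to world coordinates). Camera axes: x right, y up, looking along -z (the intrinsics and any distortion apply to the point x, -y, -z); pixel columns grow to the right and rows downward; lengths in m; the calibration is good to about 2 mm. A picture is of the moment at which its call begins: read the wrist's pose just before it. camera_info takes no time and is no camera call; for the wrist camera it gives the pose at the moment of the call.
- close_job(): hands the job in, once; it reports no verdict.
The state is a dict: "t": time; "q": joint angles; "dq": joint speeds; "tau": joint torques, N m; "tool_pos": TCP position; "tcp_rot": TCP orientation; "contact_force": force on the tool from outside, world axes, zero at the start; "moment": the same for the moment, N m; "gripper_width": finger opening in m.
Only numpy, scipy, OpenCV 4.12 (cv2) and the standard library are available. Lean on these libraries where they do the work, as an engineer would, in place of code of your own. Each camera call takes 0.05 s, during which the arm holds its last target.

TASK

The disc of the foot grinder must come free so that it can be lifted off over its hub nut: slacken the nut (nobody remembers whether this machine has an ordinary or a left-hand thread, so feel which way it gives), and only then draw the slotted clamp plate out sideways from under the nut. Lay the plate down flat, lip up, in the metal parts tray without dropping it; the nut stays on its stud, and leave the pots standing where they are.

Things in the scene. Friction and masses are not known exactly. Their poses are not given: they have to be found in the camera images.
- grinder_hub (a point): Point on the vertical spindle axis of the fixed table-top foot grinder, 106 mm above the table, on the disc's 90 mm steel hub ring (6 mm high); dark grinding disc 260 mm across, top at 100 mm. A fixed 17 mm stud rises to 189 mm. The spindle does not turn. Round white splash pan on this axis: 360 mm across, rim at 108 mm. x axis: towards the grey motor housing (185 to 310 mm out, 250 mm wide, 118 mm high).
- nut_bar (a point): Centre of the grip bar of the steel hub nut, on the spindle axis. Bar: 64 mm long (x, level, pointing any way), 22 mm thick (y), 28 mm high, centre 154 mm above the table when tight; the stud stands 21 mm above the bar's top then. Below, in one piece with it, a neck 31 mm across and a round flange 45 mm across, 9 mm high, which lies on the clamp plate.
- nut (a joint): Turn of the hub nut, rad: 0 = tight (the start), growing up to 9.4 as it is unscrewed, whichever sense that is. Thread hand unknown: one sense meets a solid stop at once, the other gives with a drag of about 0.25 N m and raises the nut 8 mm per turn. It stays where left and cannot come off. It must rise about 4 mm (half a turn) for the plate's toes to pass under its flange.
- plate_slot (a point): Centre of the slot of the loose steel clamp plate (0.3 kg), half-way up its 7 mm thickness (z up); on the spindle axis at the start. A flat horseshoe from -34 to +86 mm along x, 72 mm wide (y), slot 21 mm wide, open to -x. Toes 3.5 mm proud on the -x prong ends (outer 8.5 mm) hook behind the nut's flange. It comes out level along its own +x: about 65 mm until clear of the nut's flange.
- plate_lip (a point): Grip point on the clamp plate's upturned lip, 82 mm from the slot's centre along +x and 18.5 mm above the plate's underside. The lip stands upright at the end of the plate's 32 mm wide tab: 8 mm thick (x), 32 mm wide (y), top 30 mm above the underside. Axes as the plate's: x points away from the spindle.
- clamp_plate: The same clamp plate; origin at the centre of the slot on its underside, axes as plate_slot.
- tray_in (a point): Centre of the inner floor (3 mm above the table) of the open aluminium parts tray, fixed on the table left or right of the grinder: inside 214 mm (x axis) by 134 mm (y axis), walls 3 mm thick, rim 24 mm above the table.
- drip_tip (a point): Lower end of the grinder's copper drip spout (12 mm tube, 193 mm above the table), which overhangs the disc at any swivel. It rises to a level run at 233 mm, 115 mm long, to its post, which stands on the motor housing 225 mm along x and 75 mm along y of grinder_hub. It swivels stiffly.
- vase_mid (a point): Centre, half-way up, of a bisque vase (bystander) 150 mm high, 92 mm across, standing on the plywood ware board (240 x 140 x 16 mm), which lies on the other side of the grinder from the tray.
- bowl_mid (a point): Centre, half-way up, of a bisque bowl (bystander) 60 mm high, 110 mm across, standing on the ware board.
- glaze_jar_mid (a point): Centre, half-way up, of a closed clay-coloured jar (bystander) 95 mm high, 76 mm across, on the table.
- beaker_mid (a point): Centre, half-way up, of a clay beaker (bystander) 110 mm high, 80 mm across, on the table.
Mind the look-alikes: they are no part of the job. Of the things like the clamp_plate, leave any that is green; of the rest the larger one is meant.

How it is judged:
By the outcome, as a careful person would: the job done as asked, in the order asked, and still so for the second after the job is handed in, with the robot touching nothing.
It also fails if it takes over 72 s, if anything falls off the work surface, if the arm or the gripper's body presses on something with over 40 N, if the wrist force passes 120 N, or if a joint passes its speed limit or range.

## Working session

There is one attempt and no reset: what is moved stays moved. The work goes in short steps, Python scripts to look and compute and a tool call to move; the robot and the scene stay as the last step left them, time stands still between calls to the robot, and variables do not carry over. Pictures are saved under pics/ and viewed, and the job is handed in when it is done.

Besides the shell and the picture viewer there is one more tool, called as a command line: name --argument value ..., lists and objects as JSON in quotes. drive_tool: Moves the arm, as the interface text tells. Its arguments: {"type":"object","properties":{"moves":{"type":"array"},"hand":{"type":"number"},"force":{"type":"number"}},"required":["moves"]}

```bash
mkdir -p pics; ls; cat > h.py <<'E'
import numpy as np, cv2, pickle
from bench import *
np.set_printoptions(precision=4,suppress=True)
def grab(name,tag):
    info=camera_info(name); p,d=camera(name)
    pickle.dump((info,p,d),open(f'{tag}.pkl','wb')); cv2.imwrite(f'pics/{tag}.png',p); return info,p,d
def ld(tag): return pickle.load(open(f'{tag}.pkl','rb'))
def ray(info,u,v):
    K=np.array(info['intrinsics']);E=np.array(info['extrinsics'])
    d=np.linalg.inv(K)@[u,v,1]; d=np.array([d[0],-d[1],-d[2]])
    return E[:3,3],E[:3,:3]@d
def onz(info,u,v,z):
    o,d=ray(info,u,v); return o+d*(z-o[2])/d[2]
def pd(info,dep,u,v):
    o,d=ray(info,u,v); return o+d*dep[int(v),int(u)]
def proj(info,P):
    K=np.array(info['intrinsics']);E=np.array(info['extrinsics'])
    c=E[:3,:3].T@(np.array(P)-E[:3,3]); q=K@[c[0],-c[1],-c[2]]; return q[:2]/q[2]
def cloud(info,dep):
    K=np.array(info['intrinsics']);E=np.array(info['extrinsics'])
    v,u=np.mgrid[:dep.shape[0],:dep.shape[1]]
    r=np.stack([u,v,np.ones_like(u)],-1)@np.linalg.inv(K).T
    r=r*[1,-1,-1]*dep[...,None]
    return r@E[:3,:3].T+E[:3,3]
E
python3 - <<'E'
from h import *
o=get_obs(); print(o)
for n in ['scene','top','wrist']:
    i,p,d=grab(n,n+'0'); print(n,i)
E
```

```text
pics
{'t': 0.0, 'q': array([-73.6253,  12.2238,  -2.0084,  75.8323,   0.0011,  90.0006]), 'dq': array([ 0.1105,  0.0142, -0.0355,  0.104 , -0.0481, -0.0485]), 'tau': array([  0.0009, -68.6163,  48.7113,   0.0177,   0.    ,  -0.    ]), 'tool_pos': array([ 0.1409, -0.4794,  0.2308]), 'tcp_rot': array([[-0.9594, -0.0003,  0.2819],
       [-0.2819,  0.0011, -0.9594],
       [-0.    , -1.    , -0.0011]]), 'contact_force': array([-0.6812,  0.5854, -0.4646]), 'moment': array([ 0.0153, -0.0101,  0.0231]), 'gripper_width': 0.0856642150264429}
scene {'intrinsics': array([[437.9297,   0.    , 276.2257],
       [  0.    , 437.9297, 208.924 ],
       [  0.    ,   0.    ,   1.    ]]), 'extrinsics': array([[-0.6525, -0.5096,  0.5609,  1.1804],
       [ 0.7576, -0.4554,  0.4676,  0.5957],
       [ 0.0171,  0.7301,  0.6832,  0.9265],
       [ 0.    ,  0.    ,  0.    ,  1.    ]])}
top {'intrinsics': array([[413.0966,   0.    , 285.6763],
       [  0.    , 413.0966, 213.5454],
       [  0.    ,   0.    ,   1.    ]]), 'extrinsics': array([[ 0.0651,  0.9721, -0.2251,  0.2824],
       [-0.9979,  0.0632, -0.0156,  0.0309],
       [-0.001 ,  0.2257,  0.9742,  1.2019],
       [ 0.    ,  0.    ,  0.    ,  1.    ]])}
wrist {'intrinsics': array([[324.6658,   0.    , 280.6157],
       [  0.    , 324.6658, 209.7158],
       [  0.    ,   0.    ,   1.    ]]), 'extrinsics': array([[ 0.2806,  0.9208,  0.2708,  0.2101],
       [-0.9598,  0.2697,  0.0776, -0.4597],
       [-0.0016, -0.2817,  0.9595,  0.3728],
       [ 0.    ,  0.    ,  0.    ,  1.    ]])}
```

View pics/scene0.png

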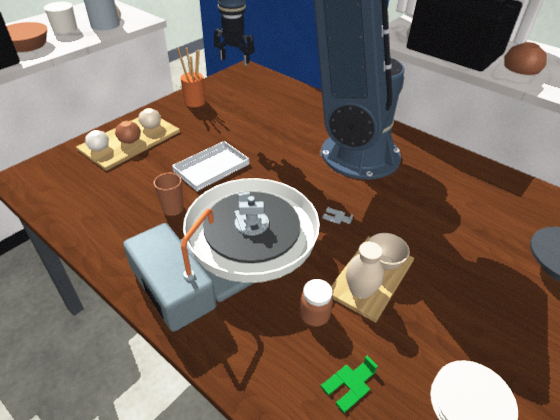

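View pics/top0.png

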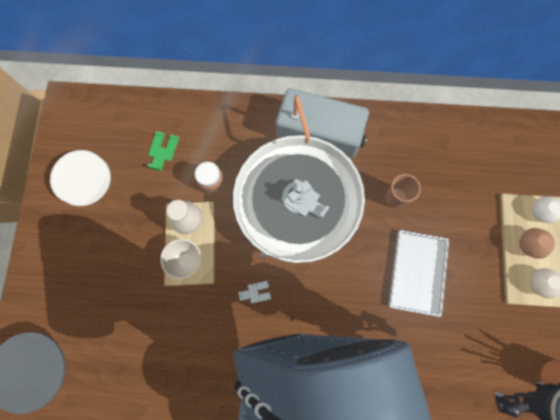

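View pics/wrist0.png

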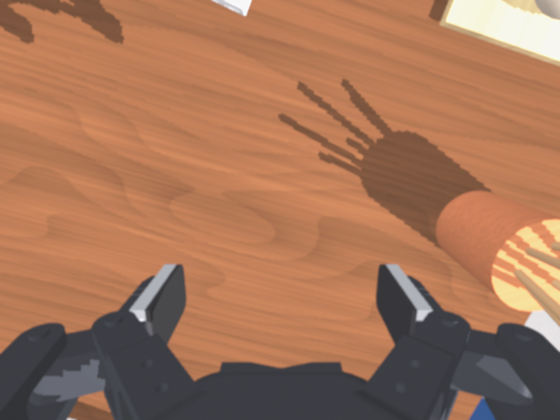

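Top view: the candidates for the clamp plate are the grey one under the nut at about (310,200), a small grey one on the table at (255,292) and a green one at (163,150). The one under the nut matches, since it is larger and not green. The tray is at (420,273), the spout tip near (307,140), the beaker at (403,190) and the jar at (207,175). The vase and bowl are at (183,235).

```bash
python3 - <<'E'
from h import *
i,p,d=ld('top0'); C=cloud(i,d)
cv2.imwrite('pics/tc0.png',cv2.resize(p[120:280,220:380],None,fx=3.7,fy=3.7,interpolation=cv2.INTER_CUBIC))
s,ps,ds=ld('scene0'); S=cloud(s,ds)
cv2.imwrite('pics/sc0.png',cv2.resize(ps[160:300,110:330],None,fx=3.6,fy=3.6,interpolation=cv2.INTER_CUBIC))
print('valid',(d>0).mean(),(ds>0).mean())
# disc: dark pixels at z~.1 ; rim z~.108
for (I,p_,d_,X) in ((i,p,d,C),(s,ps,ds,S)):
    z=X[...,2]
    m=(abs(z-.1)<.006)&(p_.max(-1)<95)&(abs(X[...,0]-.5)<.25)&(abs(X[...,1])<.25)&(d_>0)
    m=m.astype(np.uint8); n,l,st,c=cv2.connectedComponentsWithStats(m); k=1+st[1:,4].argmax(); 
    print(st[k]); pts=cv2.findContours((l==k).astype(np.uint8),0,1)[0]; pts=max(pts,key=len)[:,0]
    h=cv2.convexHull(pts)[:,0]
    W=np.array([onz(I,u,v,.1) for u,v in h])[:,:2]
    (cx,cy),r=cv2.minEnclosingCircle((W*1000).astype(np.float32)); print('disc',cx,cy,r)
    A=np.c_[2*W,np.ones(len(W))]; q=np.linalg.lstsq(A,(W**2).sum(1),rcond=None)[0]; print('fit',q[:2],np.sqrt(q[2]+q[0]**2+q[1]**2))
    m=(z>.168)&(z<.192)&(abs(X[...,0]-.5)<.2)&(abs(X[...,1])<.2)
    print('nut top',X[(z>.12)&(z<.2)&(np.hypot(X[...,0]-q[0],X[...,1]-q[1])<.06)].mean(0),)
E
```

```text
valid 0.9960884353741497 0.9958503401360544
[266 180  25  20 230]
disc 614.2023315429688 74.88764190673828 37.566341400146484
fit [0.6106 0.0736] 0.03413837871792889
nut top [0.5783 0.0324 0.1687]
[242 222  36  27 348]
disc 601.8567504882812 65.29174041748047 50.9927978515625
fit [0.6011 0.0634] 0.04668236950364135
nut top [0.591  0.0248 0.1545]
```

View pics/tc0.png

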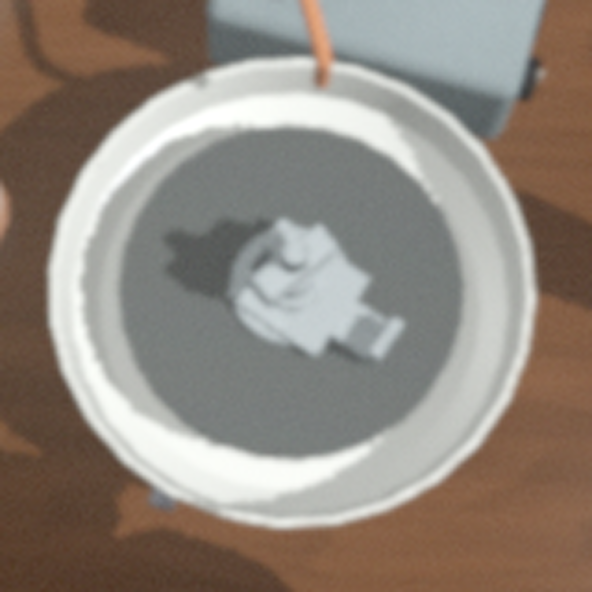

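View pics/sc0.png

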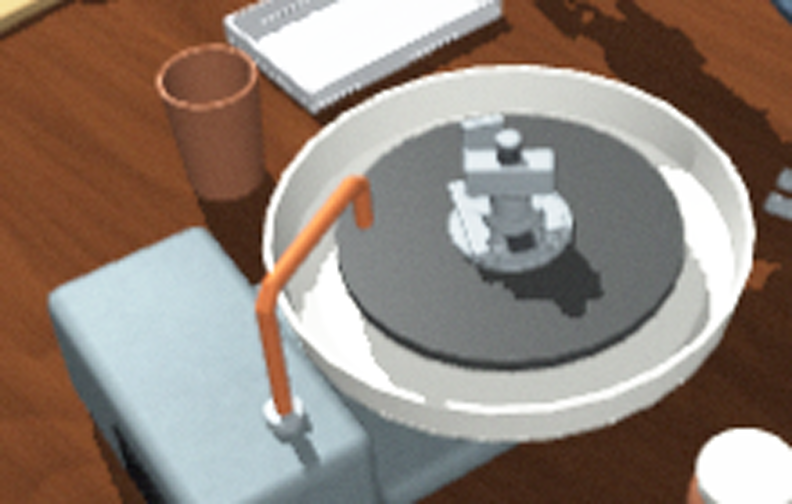

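```bash
python3 - <<'E'
from h import *
for t in ('top0','scene0'):
    i,p,d=ld(t); C=cloud(i,d); z=C[...,2]
    g=p.astype(int); sat=g.max(-1)-g.min(-1)
    m=(abs(z-.1)<.012)&(sat<25)&(g.max(-1)<140)&(abs(C[...,0]-.57)<.2)&(abs(C[...,1])<.2)
    m=cv2.morphologyEx(m.astype(np.uint8),cv2.MORPH_OPEN,np.ones((3,3)))
    n,l,st,c=cv2.connectedComponentsWithStats(m); k=1+st[1:,4].argmax(); print(t,st[k])
    pts=max(cv2.findContours((l==k).astype(np.uint8),0,1)[0],key=len); h=cv2.convexHull(pts)[:,0]
    W=np.array([onz(i,u,v,.1) for u,v in h])[:,:2]
    A=np.c_[2*W,np.ones(len(W))]; q=np.linalg.lstsq(A,(W**2).sum(1),rcond=None)[0]; R=np.sqrt(q[2]+q[0]**2+q[1]**2); print('disc',q[:2],R, np.std(np.hypot(*(W-q[:2]).T)))
    m=(z>.11)&(z<.2)&(np.hypot(C[...,0]-q[0],C[...,1]-q[1])<.11)
    hist=np.histogram(z[m],bins=np.arange(.11,.2,.004)); print(hist[0])
    b=(m&(z>.16)&(z<.176)); W=C[b][:,:2]; 
    r=cv2.minAreaRect((W*1000).astype(np.float32)); print('bar',len(W),r)
    b=(m&(z>.183)); print('stud',C[b].mean(0),b.sum())
    for lo,hi,n in ((.110,.1165,'plate'),(.131,.142,'liptop')):
        b=m&(z>lo)&(z<hi); W=C[b][:,:2]; print(n,len(W),cv2.minAreaRect((W*1000).astype(np.float32)))
E
```

```text
top0 [ 253  155   92   88 5163]
disc [0.5846 0.0174] 0.12602602624507897 0.000833687635555594
[367 116  40  16   2  16  28  10   9   6  10   7  12  51  91  13   4   4
  13  24   3   0]
bar 167 ((585.9281616210938, 17.48933219909668), (22.851158142089844, 64.50569152832031), 43.89508819580078)
stud [0.586  0.0176 0.1873] 36
plate 460 ((572.277099609375, -4.44903564453125), (119.63526153564453, 72.55354309082031), 58.15449523925781)
liptop 53 ((562.98388671875, -23.628799438476562), (78.06413269042969, 32.104736328125), 56.11722183227539)
scene0 [ 205  192   95   71 4132]
disc [0.5904 0.0203] 0.12997307347247045 0.0017134635697964387
[ 90 174  69  63  29  29  30  32  20  26  29  31  27  28  82  55   7   6
  10  19  15   0]
bar 180 ((587.6444702148438, 17.27167320251465), (24.942052841186523, 62.13254928588867), 44.929656982421875)
stud [0.589  0.0189 0.1888] 42
plate 213 ((577.056640625, -1.1676406860351562), (124.82691955566406, 78.140625), 56.21384811401367)
liptop 86 ((569.4437866210938, -14.630180358886719), (104.09932708740234, 31.098899841308594), 57.15242385864258)
```

```bash
python3 - <<'E'
from h import *
for t in ('top0','scene0'):
    i,p,d=ld(t); C=cloud(i,d); z=C[...,2]; hsv=cv2.cvtColor(p,cv2.COLOR_BGR2HSV)
    sat=hsv[...,1]
    # tray: unsaturated, z<.03
    m=(sat<50)&(z<.03)&(z>-.01)&(abs(C[...,0]-.45)<.25)&(C[...,1]<-.1)&(C[...,1]>-.45)&(hsv[...,2]>100)
    m=cv2.morphologyEx(m.astype(np.uint8),cv2.MORPH_OPEN,np.ones((3,3)))
    n,l,st,c=cv2.connectedComponentsWithStats(m); k=1+st[1:,4].argmax(); M=l==k; print(t,st[k])
    W=C[M][:,:2]; print('tray cloud',cv2.minAreaRect((W*1000).astype(np.float32)), np.percentile(z[M],[5,50,95]))
    h=cv2.convexHull(np.argwhere(M)[:,::-1].astype(np.int32))[:,0]
    W=np.array([onz(i,u,v,.024) for u,v in h])[:,:2]; print('tray rim hull',cv2.minAreaRect((W*1000).astype(np.float32)))
    # floor
    f=M&(z<.008); W=C[f][:,:2]; print('floor',cv2.minAreaRect((W*1000).astype(np.float32)))
    # spout orange z>.15
    s=(hsv[...,0]<15)&(sat>100)&(z>.13)&(z<.26)&(abs(C[...,0]-.65)<.2)&(abs(C[...,1])<.25)
    W=C[s]; print('spout',len(W)); 
    if len(W):
        o=W[np.argsort(np.hypot(W[:,0]-.5865,W[:,1]-.0178))]; print(o[:4],o[-3:]); 
        print('low',W[W[:,2].argsort()[:3]])
    # things: jar beaker vase by height
    for nm,zz,c0 in (('beaker',.11,(403,185)),):
        pass
i,p,d=ld('top0')
print('beaker',onz(i,403,188,.11),'jar',onz(i,207,175,.095),'vase',onz(i,177,211,.166),'bowl',onz(i,182,260,.076))
E
```

```text
top0 [ 388  230   61   87 4258]
tray cloud ((412.43145751953125, -345.3176574707031), (155.99903869628906, 231.6582489013672), 82.94822692871094) [-0.0022  0.0023  0.0213]
tray rim hull ((409.28125, -337.0572509765625), (151.02357482910156, 226.4295196533203), 83.33221435546875)
floor ((412.43145751953125, -345.3176574707031), (155.99903869628906, 231.6582489013672), 82.94822692871094)
spout 148
[[0.7065 0.0049 0.2155]
 [0.7071 0.0074 0.2137]
 [0.7069 0.0055 0.2271]
 [0.7075 0.0051 0.2196]] [[0.818  0.0386 0.1687]
 [0.8183 0.0389 0.1795]
 [0.8206 0.0358 0.1583]]
low [[0.8149 0.0407 0.1451]
 [0.8158 0.0408 0.1493]
 [0.8164 0.0409 0.154 ]]
scene0 [ 173  142   76   49 2056]
tray cloud ((409.1248779296875, -356.11285400390625), (183.31362915039062, 226.75595092773438), 83.58820343017578) [0.002  0.0065 0.0249]
tray rim hull ((417.6099548339844, -330.9541015625), (168.07620239257812, 236.517578125), 83.10589599609375)
floor ((409.2165832519531, -358.1957702636719), (183.9625701904297, 223.8533935546875), 82.34366607666016)
spout 388
[[0.7105 0.0089 0.2163]
 [0.7107 0.0077 0.2317]
 [0.7115 0.0106 0.2213]
 [0.7116 0.0118 0.2026]] [[0.8293 0.0418 0.1985]
 [0.8291 0.0466 0.1545]
 [0.8295 0.0436 0.2067]]
low [[0.8278 0.0408 0.1305]
 [0.8273 0.044  0.1328]
 [0.8261 0.0462 0.1335]]
beaker [ 0.6277 -0.2691  0.11  ] jar [0.6349 0.2767 0.095 ] vase [0.5104 0.3276 0.166 ] bowl [0.3945 0.3227 0.076 ]
```

drive_tool --moves '[{"ty":-40},{"ty":-30,"tx":-20},{"tx":-41,"tz":-25},{"tx":-41,"tz":-25},{"tx":-41,"tz":-25},{"tx":-41,"tz":-25},{"tx":-41,"tz":-25},{"tx":-41,"tz":-25},{"tx":-41,"tz":-25},{"tx":-41,"tz":-25}]' --hand -0.2

```text
schema error: expected keys tx, ty, tz, ax, ay, az
```

```bash
python3 - <<'E'
from h import *
o=get_obs();print(o['t'],o['q'],o['tool_pos'],o['tcp_rot'],o['gripper_width'])
E
```

```text
0.15 [-73.6239  12.2198  -1.9985  75.8298  -0.001   90.0009] [ 0.1409 -0.4795  0.2309] [[-0.9594 -0.0003  0.2819]
 [-0.2819  0.0008 -0.9594]
 [ 0.     -1.     -0.0008]] 0.08537124114155477
```

drive_tool --moves '[{"tx":0,"ty":-40,"tz":0,"ax":0,"ay":0,"az":0},{"tx":-20,"ty":-30,"tz":0,"ax":0,"ay":0,"az":0},{"tx":-41,"ty":0,"tz":-25,"ax":0,"ay":0,"az":0},{"tx":-41,"ty":0,"tz":-25,"ax":0,"ay":0,"az":0},{"tx":-41,"ty":0,"tz":-25,"ax":0,"ay":0,"az":0},{"tx":-41,"ty":0,"tz":-25,"ax":0,"ay":0,"az":0},{"tx":-41,"ty":0,"tz":-25,"ax":0,"ay":0,"az":0},{"tx":-41,"ty":0,"tz":-25,"ax":0,"ay":0,"az":0},{"tx":-41,"ty":0,"tz":-25,"ax":0,"ay":0,"az":0},{"tx":-41,"ty":0,"tz":-25,"ax":0,"ay":0,"az":0}]' --hand -0.2

```text
t: 1.4
tool_pos: [0.4193, -0.1883, 0.3012]
tcp_rot: [[-0.959, -0.0, 0.282], [-0.282, 0.0, -0.959], [0.0, -1.0, -0.0]]
contact_force: [-0.4, -0.9, 0.5]
gripper_width: 0.0511
```

```bash
cat > rel.py <<'E'
# usage: rel.py x y z yaw : displacement in tool axes (mm) and yaw turn
import sys
from h import *
def rep(x=None,y=None,z=None,yaw=None):
    o=get_obs();R=o['tcp_rot'];p=o['tool_pos']
    cy=np.degrees(np.arctan2(R[1,2],R[0,2]))
    print('t %.2f'%o['t'],'q',o['q'],'p',p,'zyaw %.2f'%cy,'w %.4f'%o['gripper_width'],'F',o['contact_force'],'M',o['moment'], 'tilt',R[2])
    if x is not None:
        print('tool disp mm',R.T@(np.array([x,y,z])-p)*1000)
        if yaw is not None: print('ay needed',-((yaw-cy+180)%360-180))
if __name__=='__main__': rep(*map(float,sys.argv[1:]))
E
python3 rel.py .5865 .0178 .26 -136
```

```text
t 1.40 q [-24.1877   7.3654   2.2571  84.8962  -0.001  139.4366] p [ 0.4193 -0.1883  0.3012] zyaw -73.62 w 0.0511 F [-0.3786 -0.8559  0.4564] M [-0.0315  0.0185  0.0143] tilt [ 0.0001 -1.     -0.    ]
tool disp mm [-218.5659   41.2245 -150.6108]
ay needed 62.3757341322667
```

drive_tool --moves '[{"tx":-43.7,"ty":0,"tz":-30.1,"ax":0,"ay":0,"az":0},{"tx":-43.7,"ty":0,"tz":-30.1,"ax":0,"ay":0,"az":0},{"tx":-43.7,"ty":0,"tz":-30.1,"ax":0,"ay":0,"az":0},{"tx":-43.7,"ty":0,"tz":-30.1,"ax":0,"ay":0,"az":0},{"tx":-43.7,"ty":0,"tz":-30.1,"ax":0,"ay":0,"az":0},{"tx":0,"ty":0,"tz":0,"ax":0,"ay":-10,"az":0},{"tx":0,"ty":0,"tz":0,"ax":0,"ay":-10,"az":0},{"tx":0,"ty":0,"tz":0,"ax":0,"ay":-10,"az":0},{"tx":0,"ty":0,"tz":0,"ax":0,"ay":-10,"az":0},{"tx":0,"ty":0,"tz":0,"ax":0,"ay":-10,"az":0}]'

```text
t: 2.65
tool_pos: [0.5856, 0.0163, 0.301]
tcp_rot: [[-0.395, -0.001, 0.918], [-0.918, -0.0, -0.395], [0.0, -1.0, -0.001]]
contact_force: [-0.8, -0.6, -0.0]
gripper_width: 0.0512
```

drive_tool --moves '[{"tx":0,"ty":0,"tz":0,"ax":0,"ay":-10,"az":0},{"tx":0,"ty":0,"tz":0,"ax":0,"ay":-10,"az":0},{"tx":0,"ty":0,"tz":0,"ax":0,"ay":-10,"az":0},{"tx":0,"ty":0,"tz":0,"ax":0,"ay":-10,"az":0},{"tx":0,"ty":0,"tz":0,"ax":0,"ay":-10,"az":0},{"tx":0,"ty":0,"tz":0,"ax":0,"ay":-10,"az":0},{"tx":0,"ty":0,"tz":0,"ax":0,"ay":-7.6,"az":0},{"tx":0,"ty":0,"tz":0,"ax":0,"ay":0,"az":0}]'

```text
t: 3.65
tool_pos: [0.5856, 0.0163, 0.3011]
tcp_rot: [[0.694, -0.0, 0.72], [-0.72, 0.0, 0.694], [-0.0, -1.0, -0.0]]
contact_force: [-0.5, 0.1, 0.2]
gripper_width: 0.0511
```

```bash
python3 rel.py .5865 .0178 .20 44; python3 -c "
from h import *
grab('wrist','w1')"
```

```text
t 3.65 q [ 1.594  23.415  23.5025 90.1149  0.0012 47.664 ] p [0.5856 0.0163 0.3011] zyaw 43.93 w 0.0511 F [-0.4992  0.1397  0.1711] M [ 0.0184 -0.0343  0.0105] tilt [-0.0003 -1.     -0.0003]
tool disp mm [ -0.4092 101.0783   1.7336]
ay needed -0.06998800425907348
```

View pics/w1.png

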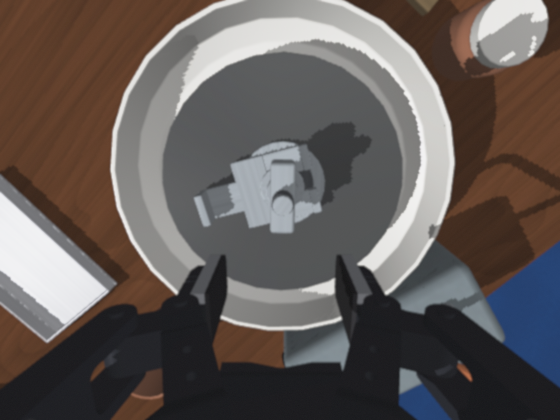

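The wrist view shows the bar at (282,195), upright in the image and so square to the jaws, and the stud at (283,205). The clamp plate's lip is at (204,210), and the tray is at the left edge. I'll refine the axis and lip from this closer view.

```bash
python3 - <<'E'
from h import *
i,p,d=ld('w1'); C=cloud(i,d); z=C[...,2]; c0=np.array([.5865,.0178])
r=np.hypot(C[...,0]-c0[0],C[...,1]-c0[1]); m=(r<.11)&(d>0)
print(np.histogram(z[m],bins=np.arange(.096,.2,.004))[0])
W=C[m&(z>.162)&(z<.175)][:,:2]; print('bar',len(W),cv2.minAreaRect((W*1000).astype(np.float32)))
print('stud',C[m&(z>.184)].mean(0))
b=m&(z>.11)&(z<.1165); print('plate',cv2.minAreaRect((C[b][:,:2]*1000).astype(np.float32)),z[b].mean())
b=m&(z>.131)&(z<.140)&(r>.06); print('lip',b.sum(),cv2.minAreaRect((C[b][:,:2]*1000).astype(np.float32)),C[b].mean(0))
for n,P in (('stud',[*c0,.189]),): print(n,proj(i,P))
cv2.imwrite('pics/w1c.png',cv2.resize(p[120:260,170:350],None,fx=4,fy=4,interpolation=cv2.INTER_CUBIC))
E
```

```text
[20442  4330   955  1349  2453   189   390    40    43   245    48    72
    17    13    11    22    13  1040   256    19    22    53   147   211
     0]
bar 1324 ((586.5026245117188, 17.605066299438477), (21.80060577392578, 63.7119255065918), 43.30760955810547)
stud [0.5792 0.0226 0.3691]
plate ((573.38134765625, -4.014381408691406), (118.12761688232422, 72.23213195800781), 58.34866714477539) 0.11254979758308523
lip 282 ((543.5051879882812, -51.995697021484375), (8.574034690856934, 32.02914047241211), 56.96787643432617) [ 0.5431 -0.0514  0.1348]
stud [282.6509 205.1443]
```

View pics/w1c.png

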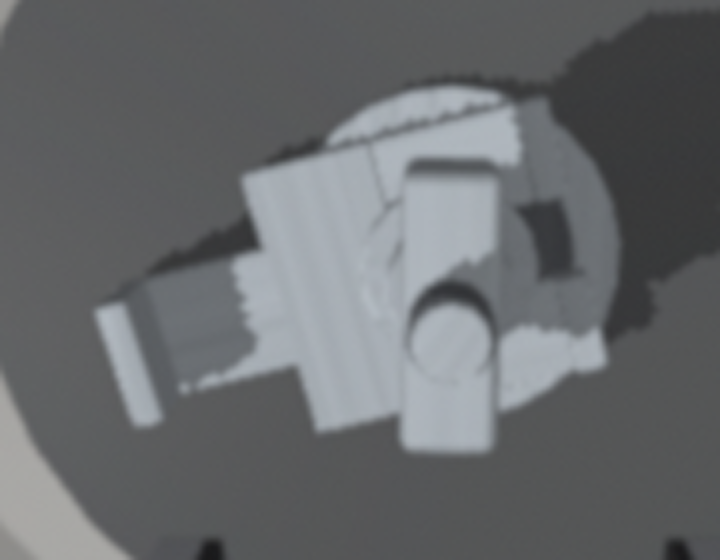

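drive_tool --moves '[{"tx":0,"ty":35,"tz":1.6,"ax":0,"ay":0.6,"az":0},{"tx":-0.4,"ty":35,"tz":0,"ax":0,"ay":0,"az":0},{"tx":0,"ty":35,"tz":0,"ax":0,"ay":0,"az":0},{"tx":0,"ty":25,"tz":0,"ax":0,"ay":0,"az":0},{"tx":0,"ty":15,"tz":0,"ax":0,"ay":0,"az":0},{"tx":0,"ty":13,"tz":0,"ax":0,"ay":0,"az":0},{"tx":0,"ty":0,"tz":0,"ax":0,"ay":0,"az":0}]'

```text
t: 4.58
tool_pos: [0.5863, 0.0177, 0.1429]
tcp_rot: [[0.686, -0.001, 0.727], [-0.727, -0.0, 0.686], [-0.001, -1.0, -0.001]]
contact_force: [-0.1, -0.4, 0.5]
gripper_width: 0.0517
```

```bash
python3 rel.py .5865 .0177 .143 43.4
```

```text
t 4.58 q [ 1.7278 24.095   1.6225 67.5708  0.001  48.3898] p [0.5863 0.0177 0.1429] zyaw 43.34 w 0.0517 F [-0.0993 -0.3789  0.4982] M [0.0455 0.0539 0.0584] tilt [-0.0005 -1.     -0.0006]
tool disp mm [ 0.106  -0.1072  0.1237]
ay needed -0.06199871754486708
```

drive_tool --moves '[{"tx":0,"ty":0,"tz":0,"ax":0,"ay":0,"az":0},{"tx":0,"ty":0,"tz":0,"ax":0,"ay":0,"az":0},{"tx":0,"ty":0,"tz":0,"ax":0,"ay":0,"az":0},{"tx":0,"ty":0,"tz":0,"ax":0,"ay":0,"az":0},{"tx":0,"ty":0,"tz":0,"ax":0,"ay":0,"az":0}]' --hand 1 --force 50

```text
t: 5.2
tool_pos: [0.5867, 0.0173, 0.1443]
tcp_rot: [[0.686, 0.001, 0.727], [-0.727, -0.001, 0.686], [0.001, -1.0, 0.0]]
contact_force: [-4.3, -2.0, 7.6]
gripper_width: 0.0215
```

```bash
python3 rel.py .5865 .0177 .143 43.4
```

```text
t 5.20 q [ 1.7103 24.0065  1.7018 67.6433 -0.0361 48.3662] p [0.5867 0.0173 0.1443] zyaw 43.34 w 0.0215 F [-4.323  -1.9963  7.5916] M [-0.4683  0.7965 -0.117 ] tilt [ 0.0011 -1.      0.0003]
tool disp mm [-0.4013  1.3369  0.1318]
ay needed -0.055970614361257276
```

drive_tool --moves '[{"tx":0,"ty":-1,"tz":0,"ax":0,"ay":-2,"az":0},{"tx":0,"ty":0,"tz":0,"ax":0,"ay":-2,"az":0},{"tx":0,"ty":0,"tz":0,"ax":0,"ay":0,"az":0}]'

```text
t: 5.58
tool_pos: [0.5864, 0.0176, 0.1445]
tcp_rot: [[0.736, -0.0, 0.677], [-0.677, 0.0, 0.736], [-0.0, -1.0, -0.0]]
contact_force: [-4.7, -1.3, 2.2]
gripper_width: 0.0208
```

```bash
python3 rel.py .5865 .0177 .143 43.4
```

```text
t 5.58 q [ 1.7184 24.0285  1.7585 67.7355  0.002  44.3585] p [0.5864 0.0176 0.1445] zyaw 47.36 w 0.0208 F [-4.6502 -1.3015  2.229 ] M [-0.0913  0.8211 -2.1589] tilt [-0.0001 -1.     -0.    ]
tool disp mm [-0.018   1.4959  0.1139]
ay needed 3.9598604561910804
```

The moment is −2.2 N m for 4°, well above the 0.25 N m drag, so this looks like the stop. I'll feel the other way.

drive_tool --moves '[{"tx":0,"ty":0,"tz":0,"ax":0,"ay":4,"az":0},{"tx":0,"ty":0,"tz":0,"ax":0,"ay":4,"az":0},{"tx":0,"ty":0,"tz":0,"ax":0,"ay":4,"az":0},{"tx":0,"ty":-0.2,"tz":0,"ax":0,"ay":4,"az":0},{"tx":0,"ty":0,"tz":0,"ax":0,"ay":0,"az":0}]'

```text
t: 6.2
tool_pos: [0.5865, 0.0175, 0.1447]
tcp_rot: [[0.521, 0.0, 0.854], [-0.854, -0.001, 0.521], [0.001, -1.0, -0.0]]
contact_force: [-3.1, -4.2, 1.7]
gripper_width: 0.0212
```

```bash
python3 rel.py .5865 .0177 .143 43.4
```

```text
t 6.20 q [ 1.7269 24.0249  1.7779 67.7492 -0.0361 60.3266] p [0.5865 0.0175 0.1447] zyaw 31.40 w 0.0212 F [-3.1489 -4.2023  1.6729] M [-0.696   0.5994 -0.2459] tilt [ 0.0006 -1.     -0.0003]
tool disp mm [-0.1958  1.6642  0.0952]
ay needed -11.999735395177822
```

drive_tool --moves '[{"tx":0,"ty":-0.2,"tz":0,"ax":0,"ay":8,"az":0},{"tx":0,"ty":-0.2,"tz":0,"ax":0,"ay":8,"az":0},{"tx":0,"ty":-0.2,"tz":0,"ax":0,"ay":8,"az":0},{"tx":0,"ty":-0.2,"tz":0,"ax":0,"ay":8,"az":0},{"tx":0,"ty":-0.2,"tz":0,"ax":0,"ay":8,"az":0}]'

```text
t: 6.82
tool_pos: [0.5865, 0.0174, 0.1456]
tcp_rot: [[-0.153, -0.0, 0.988], [-0.988, -0.001, -0.153], [0.001, -1.0, 0.0]]
contact_force: [-3.0, -4.2, 0.9]
gripper_width: 0.021
```

```bash
python3 rel.py .5865 .0177 .143 43.4
```

```text
t 6.83 q [  1.7275  24.0032   1.8798  67.8821  -0.0437 100.5073] p [0.5865 0.0174 0.1456] zyaw -8.78 w 0.0210 F [-3.0478 -4.2087  0.9036] M [-0.8626  0.5384  0.2527] tilt [ 0.0008 -1.      0.    ]
tool disp mm [-0.2574  2.5778 -0.0065]
ay needed -52.179868915097416
```

Clockwise gives, with a drag of 0.25 N m, so the thread is left-hand. I'll keep turning.

drive_tool --moves '[{"tx":0,"ty":-0.2,"tz":0,"ax":0,"ay":10,"az":0},{"tx":0,"ty":-0.2,"tz":0,"ax":0,"ay":10,"az":0},{"tx":0,"ty":-0.2,"tz":0,"ax":0,"ay":10,"az":0},{"tx":0,"ty":-0.2,"tz":0,"ax":0,"ay":10,"az":0},{"tx":0,"ty":-0.2,"tz":0,"ax":0,"ay":10,"az":0},{"tx":0,"ty":-0.2,"tz":0,"ax":0,"ay":10,"az":0},{"tx":0,"ty":-0.2,"tz":0,"ax":0,"ay":10,"az":0},{"tx":0,"ty":0,"tz":0,"ax":0,"ay":0,"az":0}]'

```text
t: 7.82
tool_pos: [0.5864, 0.0175, 0.1471]
tcp_rot: [[-0.981, -0.0, 0.196], [-0.196, -0.001, -0.981], [0.0, -1.0, 0.001]]
contact_force: [-4.4, -3.4, 3.6]
gripper_width: 0.021
```

```bash
python3 rel.py .5865 .0177 .143 43.4
```

```text
t 7.83 q [  1.727   23.956    2.0339  68.0875  -0.0363 170.4247] p [0.5864 0.0175 0.1471] zyaw -78.70 w 0.0210 F [-4.3861 -3.3723  3.5685] M [-0.7676  0.9662 -0.2331] tilt [ 0.0003 -1.      0.0006]
tool disp mm [-0.1727  4.1078 -0.1929]
ay needed -122.09765780042528
```

drive_tool --moves '[{"tx":0,"ty":0,"tz":0,"ax":0,"ay":0,"az":0},{"tx":0,"ty":0,"tz":0,"ax":0,"ay":0,"az":0},{"tx":0,"ty":0,"tz":0,"ax":0,"ay":0,"az":0},{"tx":0,"ty":-15,"tz":0,"ax":0,"ay":0,"az":0},{"tx":0,"ty":-25,"tz":0,"ax":0,"ay":0,"az":0},{"tx":0,"ty":0,"tz":0,"ax":0,"ay":-10,"az":0},{"tx":0,"ty":0,"tz":0,"ax":0,"ay":-10,"az":0},{"tx":0,"ty":0,"tz":0,"ax":0,"ay":-10,"az":0},{"tx":0,"ty":0,"tz":0,"ax":0,"ay":-10,"az":0},{"tx":0,"ty":0,"tz":0,"ax":0,"ay":-10,"az":0}]' --hand -0.2

```text
t: 9.07
tool_pos: [0.5868, 0.0177, 0.188]
tcp_rot: [[-0.474, 0.001, 0.881], [-0.881, 0.0, -0.474], [-0.001, -1.0, 0.001]]
contact_force: [-0.5, 0.1, 0.0]
gripper_width: 0.0511
```

drive_tool --moves '[{"tx":0,"ty":0,"tz":0,"ax":0,"ay":-10,"az":0},{"tx":0,"ty":0,"tz":0,"ax":0,"ay":-10,"az":0},{"tx":0,"ty":0,"tz":0,"ax":0,"ay":-10,"az":0},{"tx":0,"ty":0,"tz":0,"ax":0,"ay":-10,"az":0},{"tx":0,"ty":0,"tz":0,"ax":0,"ay":-10,"az":0},{"tx":0,"ty":0,"tz":0,"ax":0,"ay":-10,"az":0},{"tx":0,"ty":0,"tz":0,"ax":0,"ay":-10,"az":0},{"tx":0,"ty":0,"tz":0,"ax":0,"ay":-10,"az":0},{"tx":0,"ty":0,"tz":0,"ax":0,"ay":-10,"az":0},{"tx":0,"ty":0,"tz":0,"ax":0,"ay":-10,"az":0}]'

```text
t: 10.32
tool_pos: [0.5868, 0.0177, 0.1881]
tcp_rot: [[0.95, 0.001, 0.314], [-0.314, 0.0, 0.95], [0.001, -1.0, 0.0]]
contact_force: [-0.1, 0.2, 0.5]
gripper_width: 0.0513
```

drive_tool --moves '[{"tx":0,"ty":0,"tz":0,"ax":0,"ay":-10,"az":0},{"tx":0,"ty":0,"tz":0,"ax":0,"ay":-10,"az":0},{"tx":0,"ty":0,"tz":0,"ax":0,"ay":-10,"az":0},{"tx":0,"ty":0,"tz":0,"ax":0,"ay":0,"az":0}]'

```text
t: 10.82
tool_pos: [0.5868, 0.0177, 0.1878]
tcp_rot: [[0.981, 0.001, -0.196], [0.196, 0.0, 0.981], [0.001, -1.0, -0.0]]
contact_force: [-0.1, -0.1, -0.8]
gripper_width: 0.0514
```

```bash
python3 rel.py .5865 .0177 .1475 101.3; python3 - <<'E'
from h import *
i,p,d=grab('wrist','w2'); C=cloud(i,d); z=C[...,2]; c0=np.array([.5865,.0178])
r=np.hypot(C[...,0]-c0[0],C[...,1]-c0[1]); m=(r<.05)&(d>0)
print(np.histogram(z[m],bins=np.arange(.16,.2,.002))[0])
W=C[m&(z>.166)&(z<.177)][:,:2]; print('bar',len(W),cv2.minAreaRect((W*1000).astype(np.float32)), np.median(z[m&(z>.166)&(z<.177)]))
E
```

```text
t 10.82 q [ 1.7264 23.1275  6.7363 73.5546  0.0019 -9.5993] p [0.5868 0.0177 0.1878] zyaw 101.33 w 0.0514 F [-0.0505 -0.1428 -0.8041] M [ 0.0094 -0.0443 -0.0219] tilt [ 0.0009 -1.     -0.0001]
tool disp mm [-0.3497 40.3402  0.0704]
ay needed 0.025724434852975264
[  32   40   34  174 1116 1788   44   55   57   38   67  120  106  296
  592   37   76  112  147  158]
bar 3198 ((586.1119384765625, 16.883703231811523), (63.43415832519531, 22.068378448486328), 10.452338218688965) 0.17018434454633125
```

View pics/w2.png

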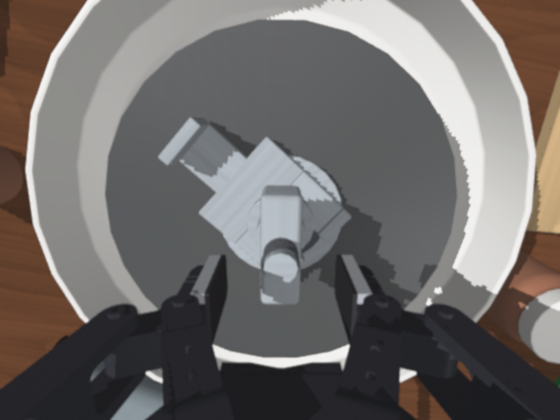

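The nut has turned about 121° and its bar top is at 0.170 m, a rise of about 2.5 mm, with the jaws aligned to it again. I'll regrip and turn a further 180°.

drive_tool --moves '[{"tx":0,"ty":20,"tz":0,"ax":0,"ay":0.8,"az":0},{"tx":0,"ty":12,"tz":0,"ax":0,"ay":0,"az":0},{"tx":0,"ty":7.7,"tz":0,"ax":0,"ay":0,"az":0},{"tx":0,"ty":0,"tz":0,"ax":0,"ay":0,"az":0}]'

```text
t: 11.38
tool_pos: [0.5863, 0.0177, 0.1469]
tcp_rot: [[0.983, -0.001, -0.183], [0.183, -0.0, 0.983], [-0.001, -1.0, 0.0]]
contact_force: [0.1, 0.1, 0.0]
gripper_width: 0.051
```

drive_tool --moves '[{"tx":0,"ty":0,"tz":0,"ax":0,"ay":0,"az":0},{"tx":0,"ty":0,"tz":0,"ax":0,"ay":0,"az":0},{"tx":0,"ty":0,"tz":0,"ax":0,"ay":0,"az":0},{"tx":0,"ty":0,"tz":0,"ax":0,"ay":0,"az":0},{"tx":0,"ty":-0.2,"tz":0,"ax":0,"ay":5,"az":0},{"tx":0,"ty":-0.2,"tz":0,"ax":0,"ay":10,"az":0},{"tx":0,"ty":-0.2,"tz":0,"ax":0,"ay":10,"az":0},{"tx":0,"ty":-0.2,"tz":0,"ax":0,"ay":10,"az":0},{"tx":0,"ty":-0.2,"tz":0,"ax":0,"ay":10,"az":0},{"tx":0,"ty":-0.2,"tz":0,"ax":0,"ay":10,"az":0}]' --hand 1 --force 50

```text
t: 12.62
tool_pos: [0.5868, 0.0172, 0.1491]
tcp_rot: [[0.71, 0.001, 0.704], [-0.704, -0.001, 0.71], [0.001, -1.0, 0.0]]
contact_force: [-2.6, -4.7, 7.3]
gripper_width: 0.0213
```

```bash
python3 rel.py
```

```text
t 12.62 q [ 1.7105 23.8945  2.2361 68.2905 -0.0529 46.4722] p [0.5868 0.0172 0.1491] zyaw 45.24 w 0.0213 F [-2.6208 -4.6597  7.2519] M [-0.9109  0.5339  0.3267] tilt [ 0.0013 -1.      0.    ]
```

drive_tool --moves '[{"tx":0,"ty":-0.3,"tz":0,"ax":0,"ay":10,"az":0},{"tx":0,"ty":-0.3,"tz":0,"ax":0,"ay":10,"az":0},{"tx":0,"ty":-0.3,"tz":0,"ax":0,"ay":10,"az":0},{"tx":0,"ty":-0.3,"tz":0,"ax":0,"ay":10,"az":0},{"tx":0,"ty":-0.2,"tz":0,"ax":0,"ay":10,"az":0},{"tx":0,"ty":-0.2,"tz":0,"ax":0,"ay":10,"az":0},{"tx":0,"ty":-0.2,"tz":0,"ax":0,"ay":10,"az":0},{"tx":0,"ty":-0.2,"tz":0,"ax":0,"ay":10,"az":0},{"tx":0,"ty":-0.2,"tz":0,"ax":0,"ay":10,"az":0},{"tx":0,"ty":-0.2,"tz":0,"ax":0,"ay":10,"az":0}]'

```text
t: 13.88
tool_pos: [0.5861, 0.0172, 0.1513]
tcp_rot: [[-0.817, -0.0, 0.577], [-0.577, -0.001, -0.817], [0.001, -1.0, 0.0]]
contact_force: [-7.2, -3.5, 9.4]
gripper_width: 0.0211
```

drive_tool --moves '[{"tx":0,"ty":-0.2,"tz":0,"ax":0,"ay":10,"az":0},{"tx":0,"ty":-0.2,"tz":0,"ax":0,"ay":10,"az":0},{"tx":0,"ty":0,"tz":0,"ax":0,"ay":0,"az":0}]'

```text
t: 14.25
tool_pos: [0.5861, 0.0174, 0.1518]
tcp_rot: [[-0.964, -0.0, 0.265], [-0.265, -0.001, -0.964], [0.001, -1.0, 0.0]]
contact_force: [-7.4, -2.0, 9.6]
gripper_width: 0.0212
```

```bash
python3 rel.py
```

```text
t 14.25 q [  1.7138  23.8158   2.5087  68.7181  -0.0305 166.3261] p [0.5861 0.0174 0.1518] zyaw -74.61 w 0.0212 F [-7.3554 -2.0323  9.6149] M [-0.4985  1.4553 -0.2364] tilt [ 0.0006 -1.      0.0004]
```

drive_tool --moves '[{"tx":0,"ty":0,"tz":0,"ax":0,"ay":0,"az":0},{"tx":0,"ty":0,"tz":0,"ax":0,"ay":0,"az":0},{"tx":0,"ty":0,"tz":0,"ax":0,"ay":0,"az":0},{"tx":0,"ty":-15,"tz":0,"ax":0,"ay":0,"az":0},{"tx":0,"ty":-35,"tz":0,"ax":0,"ay":0,"az":0},{"tx":0,"ty":-35,"tz":0,"ax":0,"ay":0,"az":0},{"tx":0,"ty":0,"tz":0,"ax":0,"ay":-10,"az":0},{"tx":0,"ty":0,"tz":0,"ax":0,"ay":-10,"az":0},{"tx":0,"ty":0,"tz":0,"ax":0,"ay":-10,"az":0},{"tx":0,"ty":0,"tz":0,"ax":0,"ay":-10,"az":0}]' --hand -0.2

```text
t: 15.5
tool_pos: [0.5867, 0.0177, 0.2374]
tcp_rot: [[-0.561, 0.001, 0.828], [-0.828, 0.0, -0.561], [-0.001, -1.0, 0.001]]
contact_force: [-0.3, -0.3, 0.9]
gripper_width: 0.0511
```

drive_tool --moves '[{"tx":0,"ty":0,"tz":0,"ax":0,"ay":-10,"az":0},{"tx":0,"ty":0,"tz":0,"ax":0,"ay":-10,"az":0},{"tx":0,"ty":0,"tz":0,"ax":0,"ay":-10,"az":0},{"tx":0,"ty":0,"tz":0,"ax":0,"ay":-10,"az":0},{"tx":0,"ty":0,"tz":0,"ax":0,"ay":-10,"az":0},{"tx":0,"ty":0,"tz":0,"ax":0,"ay":-10,"az":0},{"tx":0,"ty":0,"tz":0,"ax":0,"ay":-10,"az":0},{"tx":0,"ty":0,"tz":0,"ax":0,"ay":-10,"az":0},{"tx":0,"ty":0,"tz":0,"ax":0,"ay":-10,"az":0},{"tx":0,"ty":0,"tz":0,"ax":0,"ay":-2.6,"az":0}]' --hand 0.3

```text
t: 16.75
tool_pos: [0.5867, 0.0177, 0.2373]
tcp_rot: [[0.852, 0.001, 0.524], [-0.524, 0.0, 0.852], [0.001, -1.0, 0.0]]
contact_force: [0.7, -0.7, 0.3]
gripper_width: 0.0303
```

```bash
python3 rel.py .5433 -.0517 .20 58; python3 - <<'E'
from h import *
i,p,d=grab('wrist','w3'); C=cloud(i,d); z=C[...,2]; c0=np.array([.5865,.0178])
r=np.hypot(C[...,0]-c0[0],C[...,1]-c0[1]); m=(r<.11)&(d>0)
b=m&(z>.17)&(z<.18)&(r<.05); print('bar',b.sum(),cv2.minAreaRect((C[b][:,:2]*1000).astype(np.float32)),np.median(z[b]))
b=m&(z>.11)&(z<.1165); print('plate',cv2.minAreaRect((C[b][:,:2]*1000).astype(np.float32)),z[b].mean())
b=m&(z>.131)&(z<.140)&(r>.06); print('lip',b.sum(),cv2.minAreaRect((C[b][:,:2]*1000).astype(np.float32)),C[b].mean(0))
E
```

```text
t 16.75 q [ 1.7291 22.7524 13.3122 80.5099  0.0014 33.3468] p [0.5867 0.0177 0.2373] zyaw 58.38 w 0.0303 F [ 0.6907 -0.7219  0.3468] M [-0.0343  0.0168  0.0327] tilt [ 0.0007 -1.      0.0005]
tool disp mm [ -0.5561  37.2825 -81.8624]
ay needed 0.38227991395265803
bar 2267 ((586.3034057617188, 17.137500762939453), (63.594017028808594, 22.534360885620117), 15.197975158691406) 0.1740335566057713
plate ((572.80029296875, -4.588340759277344), (119.46443939208984, 71.82032775878906), 58.474708557128906) 0.11253201141808919
lip 451 ((543.6183471679688, -52.334800720214844), (8.352664947509766, 32.18125534057617), 57.76041793823242) [ 0.5433 -0.0516  0.1349]
```

View pics/w3.png

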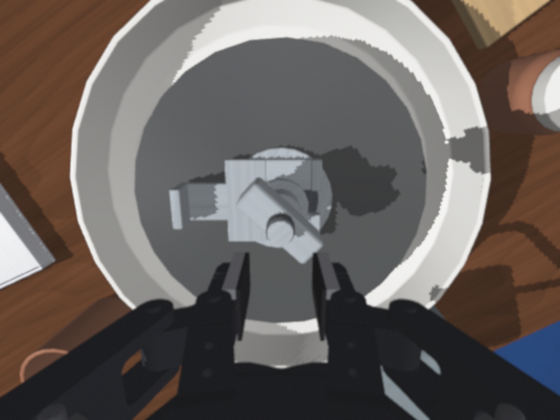

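The nut's bar top is at 0.174 m, a 6 mm rise, and the plate has not moved. The lip is at image (177,208), with its centre at about (0.5434, −0.0520). Going to the lip.

drive_tool --moves '[{"tx":0,"ty":0,"tz":-41,"ax":0,"ay":0.4,"az":0},{"tx":-0.4,"ty":0,"tz":-41,"ax":0,"ay":0,"az":0},{"tx":0,"ty":30,"tz":0,"ax":0,"ay":0,"az":0},{"tx":0,"ty":30,"tz":0,"ax":0,"ay":0,"az":0},{"tx":0,"ty":20,"tz":0,"ax":0,"ay":0,"az":0},{"tx":0,"ty":0,"tz":0,"ax":0,"ay":0,"az":0}]'

```text
t: 17.55
tool_pos: [0.5421, -0.0516, 0.1559]
tcp_rot: [[0.846, -0.002, 0.534], [-0.534, 0.0, 0.846], [-0.002, -1.0, -0.001]]
contact_force: [-0.0, 1.1, -0.1]
gripper_width: 0.0302
```

```bash
python3 rel.py .5434 -.0519 .117 58
```

```text
t 17.55 q [-5.4356 18.9092 -4.028  67.1604 -0.0001 26.8341] p [ 0.5421 -0.0516  0.1559] zyaw 57.73 w 0.0302 F [-0.0348  1.0831 -0.142 ] M [-0.0552  0.0273 -0.0089] tilt [-0.0015 -1.     -0.0008]
tool disp mm [ 1.347  38.8598  0.4669]
ay needed -0.2697137265896288
```

drive_tool --moves '[{"tx":1,"ty":15,"tz":0.4,"ax":0,"ay":0,"az":0},{"tx":0,"ty":12,"tz":0,"ax":0,"ay":0,"az":0},{"tx":0,"ty":8,"tz":0,"ax":0,"ay":0,"az":0},{"tx":0,"ty":3,"tz":0,"ax":0,"ay":0,"az":0},{"tx":0,"ty":0,"tz":0,"ax":0,"ay":0,"az":0}]'

```text
t: 18.18
tool_pos: [0.5438, -0.0518, 0.1182]
tcp_rot: [[0.846, -0.0, 0.533], [-0.533, -0.0, 0.846], [-0.0, -1.0, -0.0]]
contact_force: [-0.6, 0.0, -0.3]
gripper_width: 0.0297
```

```bash
python3 rel.py .5434 -.0519 .117 58; python3 -c "
from h import *
grab('scene','s4')
i,p,d=ld('s4'); cv2.imwrite('pics/s4c.png',cv2.resize(p[140:300,150:350],None,fx=3.6,fy=3.6,interpolation=cv2.INTER_CUBIC))"
```

```text
t 18.18 q [-5.4418 20.2373 -7.7669 62.0006 -0.0006 26.7834] p [ 0.5438 -0.0518  0.1182] zyaw 57.77 w 0.0297 F [-0.5797  0.0043 -0.3267] M [ 0.0154 -0.0587 -0.0144] tilt [-0.0001 -1.     -0.    ]
tool disp mm [-0.2663  1.1959 -0.2792]
ay needed -0.22522497401072883
```

View pics/s4c.png

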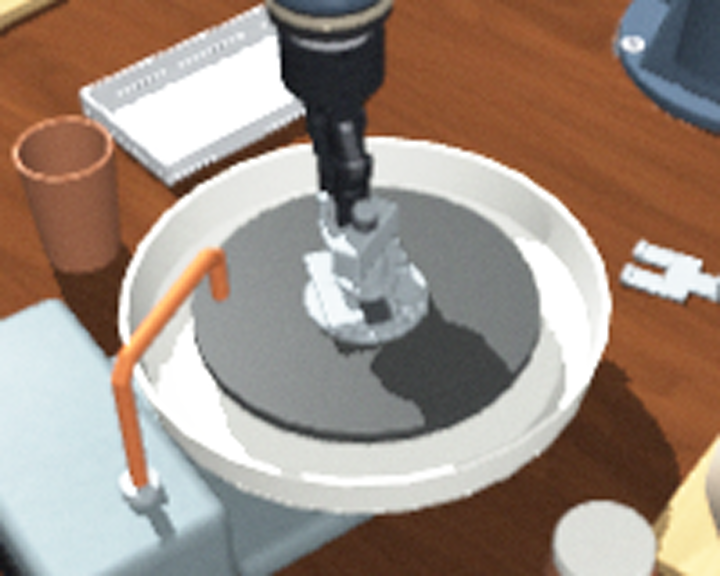

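The fingers straddle the lip at crop (335,200), with the nut and spout clear. Closing, then checking.

drive_tool --moves '[{"tx":0,"ty":0.7,"tz":0,"ax":0,"ay":0,"az":0},{"tx":0,"ty":0,"tz":0,"ax":0,"ay":0,"az":0},{"tx":0,"ty":0,"tz":0,"ax":0,"ay":0,"az":0},{"tx":0,"ty":0,"tz":0,"ax":0,"ay":0,"az":0},{"tx":0,"ty":0,"tz":0,"ax":0,"ay":0,"az":0}]' --hand 1 --force 90

```text
t: 18.85
tool_pos: [0.5439, -0.0518, 0.1178]
tcp_rot: [[0.846, 0.0, 0.533], [-0.533, -0.0, 0.846], [0.0, -1.0, 0.0]]
contact_force: [-1.2, -0.0, 5.8]
gripper_width: 0.006
```

```bash
python3 rel.py
```

```text
t 18.85 q [-5.444  20.2374 -7.821  61.9147  0.0005 26.7815] p [ 0.5439 -0.0518  0.1178] zyaw 57.77 w 0.0060 F [-1.2256 -0.045   5.8313] M [0.0648 0.3231 0.0567] tilt [ 0.0004 -1.      0.0002]
```

drive_tool --moves '[{"tx":0,"ty":-1,"tz":0,"ax":0,"ay":0,"az":0},{"tx":0,"ty":0,"tz":-4,"ax":0,"ay":0,"az":0},{"tx":0,"ty":0,"tz":-6,"ax":0,"ay":0,"az":0},{"tx":0,"ty":0,"tz":-6,"ax":0,"ay":0,"az":0},{"tx":0,"ty":0,"tz":0,"ax":0,"ay":0,"az":0}]'

```text
t: 19.48
tool_pos: [0.5348, -0.0659, 0.1185]
tcp_rot: [[0.846, -0.0, 0.534], [-0.534, -0.0, 0.846], [-0.0, -1.0, -0.0]]
contact_force: [-0.2, -0.5, -3.5]
gripper_width: 0.0058
```

```bash
python3 rel.py
```

```text
t 19.48 q [-7.0156 19.4171 -8.9053 61.6954 -0.0148 25.2527] p [ 0.5348 -0.0659  0.1185] zyaw 57.73 w 0.0058 F [-0.1584 -0.5041 -3.4811] M [-0.2496  0.0666 -0.0333] tilt [-0.0002 -1.     -0.0004]
```

drive_tool --moves '[{"tx":0,"ty":0,"tz":-7.5,"ax":0,"ay":0,"az":0},{"tx":0,"ty":0,"tz":-7.5,"ax":0,"ay":0,"az":0},{"tx":0,"ty":0,"tz":-7.5,"ax":0,"ay":0,"az":0},{"tx":0,"ty":0,"tz":-7.5,"ax":0,"ay":0,"az":0},{"tx":0,"ty":0,"tz":-7.5,"ax":0,"ay":0,"az":0},{"tx":0,"ty":0,"tz":-7.5,"ax":0,"ay":0,"az":0},{"tx":0,"ty":0,"tz":-7.5,"ax":0,"ay":0,"az":0},{"tx":0,"ty":0,"tz":-6.5,"ax":0,"ay":0,"az":0},{"tx":0,"ty":0,"tz":0,"ax":0,"ay":0,"az":0}]'

```text
t: 20.6
tool_pos: [0.5035, -0.1157, 0.1185]
tcp_rot: [[0.846, -0.0, 0.534], [-0.534, -0.0, 0.846], [-0.0, -1.0, -0.0]]
contact_force: [-0.2, -0.5, -2.8]
gripper_width: 0.0056
```

```bash
python3 rel.py; python3 -c "
from h import *
grab('scene','s5'); grab('wrist','w5')
i,p,d=ld('s5'); cv2.imwrite('pics/s5c.png',cv2.resize(p[120:300,150:350],None,fx=3.3,fy=3.3,interpolation=cv2.INTER_CUBIC))"
```

```text
t 20.60 q [-12.9328  16.9254 -12.3883  60.6888  -0.0047  19.3248] p [ 0.5035 -0.1157  0.1185] zyaw 57.74 w 0.0056 F [-0.1537 -0.4575 -2.7782] M [-0.1713  0.0775  0.032 ] tilt [-0.     -1.     -0.0001]
```

View pics/s5c.png

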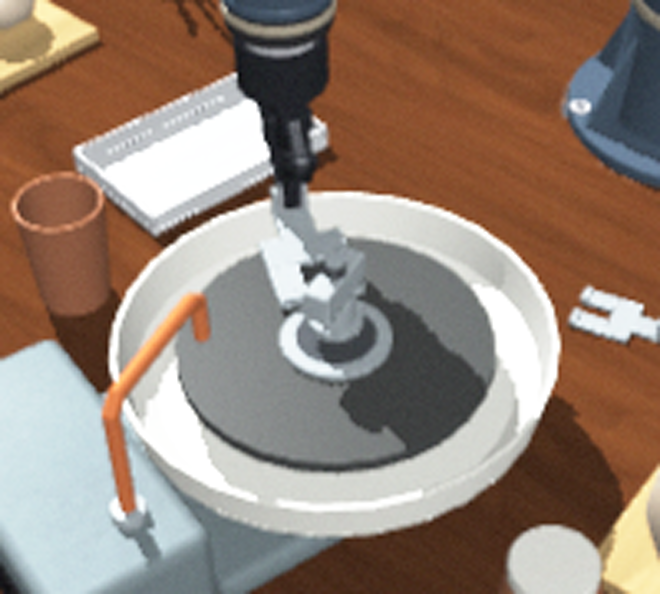

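View pics/w5.png

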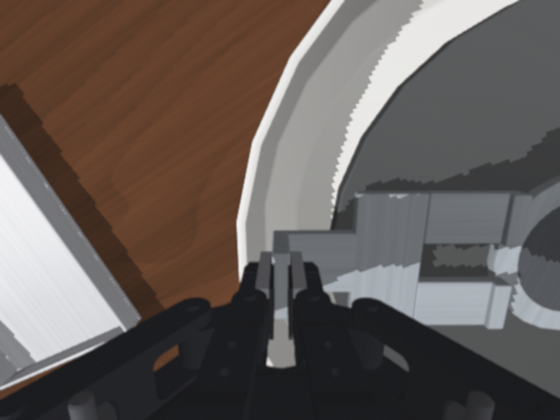

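The plate is clear of the flange. Its prong ends are left of the nut at wrist (505,250), and it is level in the grip. Lifting and carrying it to the tray.

drive_tool --moves '[{"tx":0,"ty":-3,"tz":-4,"ax":0,"ay":0,"az":0},{"tx":0,"ty":-6,"tz":-6,"ax":0,"ay":0,"az":0},{"tx":0,"ty":-12,"tz":0,"ax":0,"ay":0,"az":0},{"tx":0,"ty":-18,"tz":0,"ax":0,"ay":0,"az":0},{"tx":0,"ty":-20,"tz":0,"ax":0,"ay":0,"az":0},{"tx":0,"ty":-20,"tz":0,"ax":0,"ay":0,"az":0},{"tx":0,"ty":-15,"tz":0,"ax":0,"ay":0,"az":0},{"tx":0,"ty":-8,"tz":0,"ax":0,"ay":0,"az":0},{"tx":0,"ty":0,"tz":0,"ax":0,"ay":0,"az":0}]'

```text
t: 21.82
tool_pos: [0.4987, -0.1238, 0.2208]
tcp_rot: [[0.846, 0.001, 0.533], [-0.533, -0.0, 0.846], [0.001, -1.0, 0.0]]
contact_force: [-0.4, -0.5, -4.0]
gripper_width: 0.0055
```

```bash
python3 rel.py .3544 -.3352 .22 -7
```

```text
t 21.82 q [-13.9402  13.9165  -1.2969  74.755    0.0022  18.2877] p [ 0.4987 -0.1238  0.2208] zyaw 57.77 w 0.0055 F [-0.4342 -0.455  -4.0329] M [-0.152   0.138   0.0026] tilt [ 0.0005 -1.      0.0002]
tool disp mm [  -9.2783    0.72   -255.7925]
ay needed 64.7720688937676
```

drive_tool --moves '[{"tx":-1,"ty":0,"tz":-12,"ax":0,"ay":0,"az":0},{"tx":-1,"ty":0,"tz":-25,"ax":0,"ay":0,"az":0},{"tx":-1,"ty":0,"tz":-32,"ax":0,"ay":0,"az":0},{"tx":-1,"ty":0,"tz":-36,"ax":0,"ay":0,"az":0},{"tx":-1,"ty":0,"tz":-36,"ax":0,"ay":0,"az":0},{"tx":-1,"ty":0,"tz":-36,"ax":0,"ay":0,"az":0},{"tx":-1,"ty":0,"tz":-32,"ax":0,"ay":0,"az":0},{"tx":-1,"ty":0,"tz":-25,"ax":0,"ay":0,"az":0},{"tx":-1,"ty":0,"tz":-15,"ax":0,"ay":0,"az":0},{"tx":0,"ty":0,"tz":-7,"ax":0,"ay":0,"az":0}]'

```text
t: 23.08
tool_pos: [0.3537, -0.3359, 0.2202]
tcp_rot: [[0.846, -0.0, 0.534], [-0.534, 0.0, 0.846], [-0.0, -1.0, 0.0]]
contact_force: [0.8, 0.2, -3.7]
gripper_width: 0.0054
```

drive_tool --moves '[{"tx":0,"ty":0,"tz":0,"ax":0,"ay":4,"az":0},{"tx":0,"ty":0,"tz":0,"ax":0,"ay":7,"az":0},{"tx":0,"ty":0,"tz":0,"ax":0,"ay":9,"az":0},{"tx":0,"ty":0,"tz":0,"ax":0,"ay":9,"az":0},{"tx":0,"ty":0,"tz":0,"ax":0,"ay":9,"az":0},{"tx":0,"ty":0,"tz":0,"ax":0,"ay":9,"az":0},{"tx":0,"ty":0,"tz":0,"ax":0,"ay":8,"az":0},{"tx":0,"ty":0,"tz":0,"ax":0,"ay":6,"az":0},{"tx":0,"ty":0,"tz":0,"ax":0,"ay":3.8,"az":0},{"tx":0,"ty":0,"tz":0,"ax":0,"ay":0,"az":0}]'

```text
t: 24.32
tool_pos: [0.3546, -0.335, 0.2204]
tcp_rot: [[-0.121, -0.0, 0.993], [-0.993, 0.0, -0.121], [-0.0, -1.0, -0.0]]
contact_force: [0.7, 0.7, -4.2]
gripper_width: 0.006
```

```bash
python3 rel.py .3544 -.3352 .1 -7; python3 -c "
from h import *
grab('wrist','w6');grab('top','t6');grab('scene','s6')"
```

```text
t 24.32 q [-43.3871  10.9037  -5.1634  73.9518   0.0129  53.5717] p [ 0.3546 -0.335   0.2204] zyaw -6.96 w 0.0060 F [ 0.6803  0.6564 -4.2189] M [0.03   0.198  0.0306] tilt [-0.0004 -1.     -0.0001]
tool disp mm [  0.2285 120.3641  -0.1149]
ay needed 0.04119436756272421
```

View pics/w6.png

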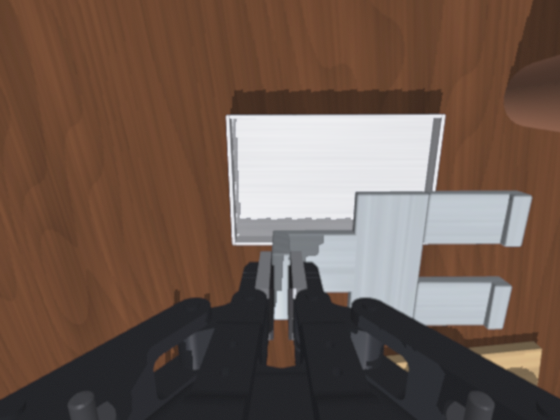

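View pics/s6.png

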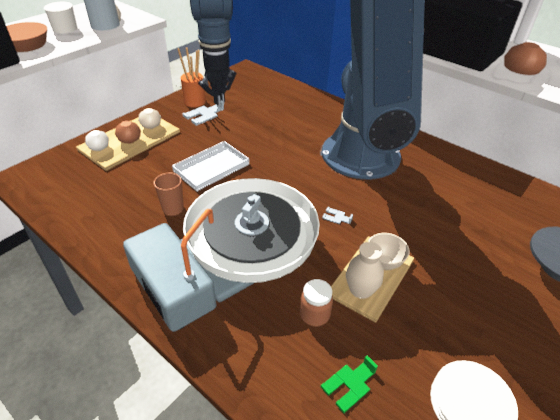

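```bash
python3 - <<'E'
from h import *
i,p,d=ld('w6'); C=cloud(i,d); z=C[...,2]
a,b,c=[onz(i,u,v,.024) for u,v in ((228,116),(443,115),(233,244))]
print(a,b,c,np.linalg.norm(a-b),np.linalg.norm(a-c),'yaw',np.degrees(np.arctan2(*(b-a)[1::-1])),'ctr',(b+c)/2)
hsv=cv2.cvtColor(p,cv2.COLOR_BGR2HSV)
m=(z<.006)&(z>0.001)&(hsv[...,1]<40)&(np.hypot(C[...,0]-.41,C[...,1]+.34)<.14); print('floor',cv2.minAreaRect((C[m][:,:2]*1000).astype(np.float32)),np.median(z[m]))
m=(z>.18)&(z<.25)&(C[...,0]>.375)&(d<.4)&(d>0); 
P=C[m]; u=np.argwhere(m); k=(u[:,1]>355)&(u[:,1]<505)&(u[:,0]>192)&(u[:,0]<320); P=P[k]
A=np.c_[P[:,:2],np.ones(len(P))]; s,*_=np.linalg.lstsq(A,P[:,2],rcond=None); print('plane slope deg',np.degrees(np.arctan(s[:2])),len(P))
print('z',np.percentile(P[:,2],[5,50,95]), cv2.minAreaRect((P[:,:2]*1000).astype(np.float32)))
for uu,vv in ((330,250),(390,255),(470,220),(470,300)): print(uu,vv,C[vv,uu])
E
```

```text
[ 0.3112 -0.2592  0.024 ] [ 0.5249 -0.2846  0.024 ] [ 0.2937 -0.3959  0.024 ] 0.2151827808312353 0.13781831393485713 yaw -6.781320964263702 ctr [ 0.4093 -0.3402  0.024 ]
floor ((410.16900634765625, -338.4765319824219), (137.6175079345703, 215.50204467773438), 83.52326202392578) 0.0023176578199364806
plane slope deg [-0.1061 -0.0415] 15143
z [0.2129 0.2141 0.2154] ((430.2726135253906, -342.7558898925781), (69.28044128417969, 80.5692138671875), 82.88250732421875)
330 250 [ 0.3799 -0.3308  0.2142]
390 255 [ 0.4092 -0.3371  0.2144]
470 220 [ 0.448  -0.3237  0.2139]
470 300 [ 0.4496 -0.3677  0.2142]
```

The tray centre is at (0.410, −0.340), agreeing with the earlier fix. The plate is level to within 0.1° with its underside 13 mm below the TCP, so it should touch down at TCP z ≈ 0.016.

drive_tool --moves '[{"tx":0,"ty":12,"tz":0,"ax":0,"ay":0,"az":0},{"tx":0,"ty":25,"tz":0,"ax":0,"ay":0,"az":0},{"tx":0,"ty":32,"tz":0,"ax":0,"ay":0,"az":0},{"tx":0,"ty":32,"tz":0,"ax":0,"ay":0,"az":0},{"tx":0,"ty":32,"tz":0,"ax":0,"ay":0,"az":0},{"tx":0,"ty":28,"tz":0,"ax":0,"ay":0,"az":0},{"tx":0,"ty":18,"tz":0,"ax":0,"ay":0,"az":0},{"tx":0,"ty":10,"tz":0,"ax":0,"ay":0,"az":0},{"tx":0,"ty":6,"tz":0,"ax":0,"ay":0,"az":0},{"tx":0,"ty":0,"tz":0,"ax":0,"ay":0,"az":0}]'

```text
t: 25.72
tool_pos: [0.3544, -0.3355, 0.0255]
tcp_rot: [[-0.122, 0.0, 0.993], [-0.993, -0.0, -0.122], [0.0, -1.0, 0.0]]
contact_force: [0.4, -0.3, -3.9]
gripper_width: 0.0058
```

```bash
python3 rel.py .3544 -.3352 .0162 -7
```

```text
t 25.73 q [-43.434   18.8765 -24.6369  46.4848   0.0009  53.5841] p [ 0.3544 -0.3355  0.0255] zyaw -7.02 w 0.0058 F [ 0.4023 -0.2572 -3.8502] M [0.0341 0.2477 0.0386] tilt [ 0. -1.  0.]
tool disp mm [-0.2917  9.3259  0.0085]
ay needed -0.018071563613602848
```

drive_tool --moves '[{"tx":0,"ty":3,"tz":0,"ax":0,"ay":0,"az":0},{"tx":0,"ty":2,"tz":0,"ax":0,"ay":0,"az":0},{"tx":0,"ty":1.5,"tz":0,"ax":0,"ay":0,"az":0},{"tx":0,"ty":1,"tz":0,"ax":0,"ay":0,"az":0},{"tx":0,"ty":1,"tz":0,"ax":0,"ay":0,"az":0},{"tx":0,"ty":0,"tz":0,"ax":0,"ay":0,"az":0}]'

```text
t: 26.48
tool_pos: [0.3543, -0.3355, 0.017]
tcp_rot: [[-0.122, -0.0, 0.992], [-0.992, 0.0, -0.122], [-0.0, -1.0, -0.0]]
contact_force: [-0.4, 0.1, -4.0]
gripper_width: 0.0061
```

```bash
python3 rel.py .3544 -.3352 .0162 -7
```

```text
t 26.48 q [-43.4362  19.4699 -25.2503  45.2835  -0.0007  53.5892] p [ 0.3543 -0.3355  0.017 ] zyaw -7.03 w 0.0061 F [-0.4131  0.0603 -3.9949] M [0.0188 0.2396 0.0785] tilt [-0.     -1.     -0.0001]
tool disp mm [-0.2861  0.7567  0.0639]
ay needed -0.025419888029773574
```

drive_tool --moves '[{"tx":0,"ty":0.7,"tz":0,"ax":0,"ay":0,"az":0},{"tx":0,"ty":0.5,"tz":0,"ax":0,"ay":0,"az":0},{"tx":0,"ty":0,"tz":0,"ax":0,"ay":0,"az":0}]'

```text
t: 26.85
tool_pos: [0.3543, -0.3355, 0.0158]
tcp_rot: [[-0.122, 0.0, 0.992], [-0.992, 0.0, -0.122], [-0.0, -1.0, 0.0]]
contact_force: [0.3, -0.1, -3.7]
gripper_width: 0.0058
```

```bash
python3 rel.py .3544 -.3352 .0162 -7
```

```text
t 26.85 q [-43.4362  19.5514 -25.3338  45.1156   0.0012  53.5901] p [ 0.3543 -0.3355  0.0158] zyaw -7.03 w 0.0058 F [ 0.3056 -0.1135 -3.6939] M [0.0347 0.1809 0.0412] tilt [-0. -1.  0.]
tool disp mm [-0.2852 -0.4118  0.0467]
ay needed -0.026314181135234094
```

drive_tool --moves '[{"tx":0,"ty":0.5,"tz":0,"ax":0,"ay":0,"az":0},{"tx":0,"ty":0.5,"tz":0,"ax":0,"ay":0,"az":0},{"tx":0,"ty":0,"tz":0,"ax":0,"ay":0,"az":0}]'

```text
t: 27.22
tool_pos: [0.3543, -0.3355, 0.015]
tcp_rot: [[-0.122, 0.0, 0.992], [-0.992, -0.0, -0.122], [0.0, -1.0, 0.0]]
contact_force: [-3.3, 1.5, 4.4]
gripper_width: 0.0059
```

```bash
python3 rel.py .3544 -.3352 .0162 -7
```

```text
t 27.23 q [-43.4382  19.6044 -25.3932  44.9947  -0.0008  53.5921] p [ 0.3543 -0.3355  0.015 ] zyaw -7.03 w 0.0059 F [-3.31    1.4653  4.4191] M [0.3122 0.5598 0.0107] tilt [ 0.0001 -1.      0.0001]
tool disp mm [-0.3312 -1.2003  0.0319]
ay needed -0.03033912997045718
```

Touchdown: Fz went from −3.8 to +4.4 N. Releasing.

drive_tool --moves '[{"tx":0,"ty":0,"tz":0,"ax":0,"ay":0,"az":0},{"tx":0,"ty":0,"tz":0,"ax":0,"ay":0,"az":0},{"tx":0,"ty":0,"tz":0,"ax":0,"ay":0,"az":0},{"tx":0,"ty":0,"tz":0,"ax":0,"ay":0,"az":0}]' --hand 0.4 --force 20

```text
t: 27.72
tool_pos: [0.3544, -0.3355, 0.0148]
tcp_rot: [[-0.122, 0.0, 0.992], [-0.992, -0.0, -0.122], [0.0, -1.0, 0.0]]
contact_force: [-0.6, 0.3, 0.9]
gripper_width: 0.0258
```

drive_tool --moves '[{"tx":0,"ty":-5,"tz":0,"ax":0,"ay":0,"az":0},{"tx":0,"ty":-15,"tz":0,"ax":0,"ay":0,"az":0},{"tx":0,"ty":-25,"tz":0,"ax":0,"ay":0,"az":0},{"tx":0,"ty":-35,"tz":0,"ax":0,"ay":0,"az":0},{"tx":0,"ty":-40,"tz":0,"ax":0,"ay":0,"az":0},{"tx":0,"ty":-40,"tz":0,"ax":0,"ay":0,"az":0},{"tx":0,"ty":-30,"tz":0,"ax":0,"ay":0,"az":0},{"tx":0,"ty":0,"tz":0,"ax":0,"ay":0,"az":0}]'

```text
t: 28.72
tool_pos: [0.3552, -0.3363, 0.2079]
tcp_rot: [[-0.122, 0.003, 0.992], [-0.992, -0.003, -0.122], [0.003, -1.0, 0.004]]
contact_force: [-0.2, -0.4, -0.0]
gripper_width: 0.0254
```

```bash
python3 rel.py; python3 - <<'E'
from h import *
grab('scene','s7');i,p,d=grab('wrist','w7')
C=cloud(i,d); z=C[...,2]; m=(d>0)&(np.hypot(C[...,0]-.41,C[...,1]+.34)<.09)&(z>.0065)&(z<.0135)
print('plate',cv2.minAreaRect((C[m][:,:2]*1000).astype(np.float32)),np.percentile(z[m],[5,50,95]))
P=C[m];s=np.linalg.lstsq(np.c_[P[:,:2],np.ones(len(P))],P[:,2],rcond=None)[0];print('slope',np.degrees(s[:2]))
i,p,d=ld('s7');C=cloud(i,d);z=C[...,2];r=np.hypot(C[...,0]-.5865,C[...,1]-.0178);b=(z>.168)&(z<.18)&(r<.05);print('bar',cv2.minAreaRect((C[b][:,:2]*1000).astype(np.float32)),np.median(z[b]))
E
```

```text
t 28.73 q [-43.4355  10.9804  -6.8698  71.878    0.0007  53.5907] p [ 0.3552 -0.3363  0.2079] zyaw -7.03 w 0.0254 F [-0.1832 -0.3855 -0.0452] M [0.0201 0.0106 0.0575] tilt [ 0.0028 -1.      0.0038]
plate ((408.2589416503906, -356.7313232421875), (102.03520965576172, 120.38248443603516), 83.03827667236328) [0.008  0.0093 0.0123]
slope [ 0.6351 -0.2904]
bar ((587.6364135742188, 18.331113815307617), (66.62451171875, 21.83077621459961), 14.269485473632812) 0.17583802842251012
```

View pics/w7.png

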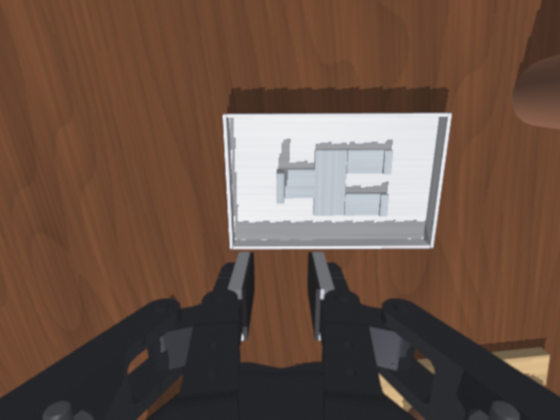

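View pics/s7.png

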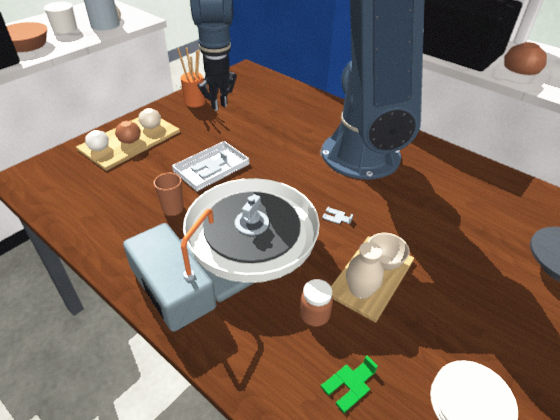

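The wrist view shows the plate at (335,180) lying flat in the tray with its lip at (280,185), top at about 9–10 mm. The scene view shows the nut on its stud and the pots standing where they were. Handing in.

```bash
python3 -c "
from h import *
print(close_job(), get_obs()['t'])"
```

```text
the job is handed in; nothing more can be done
the job is handed in; nothing more can be done
```

The job is done and was handed in at about 29 s of the 72 s allowed.

- **Nut:** Counter-clockwise met the stop at 2.2 N m. Clockwise gave at about 0.25 N m, so this machine has a left-hand thread. I turned the nut about 300° in two grips and left it on its stud; its bar top rose from 0.168 to 0.174 m (0.176 m in the last scene view).
- **Plate:** I then gripped the lip, drew the plate level 75 mm out from under the nut and lifted it. I set it down in the parts tray lip up, with touchdown felt at about 8 N before I let go.

**Last checks:**
- **Tray:** The wrist view shows the plate inside the tray with its lip up. The plate's median top height was 9.3 mm, close to the 10 mm expected.
- **Gripper and pots:** The gripper is clear with no contact force, and in the scene view the pots stand where they were. I judged the pots by eye and did not measure them.
- **One disagreement:** The last plate outline came out about 102 × 120 mm with a 0.6° slope. That does not match a 72 mm wide plate. I think tray-wall pixels got into the mask, because the same plate measured level to 0.1° just before it was set down.

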